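Unstack printed parts into their measuring nests

ROBOT

A 6-joint arm with a two-finger parallel gripper is mounted at the origin on the work surface. World frame = base frame: x ahead of the robot, y to its left, z up, the work surface at z = 0. Lengths are in m, angles in rad, forces in N, time in s.
With the tool pointing down it reaches from about 0.3 to 0.75 m from the base axis. Payload 8.5 kg.
Tool frame: the origin (TCP) lies at the centre of the arm's flange, where the gripper is bolted on; the fingertips stand 166 mm ahead of it and the grasp point (between the pads) lies 147 mm ahead of it; z points along the fingers, y is the line along which they close (so a half turn about z gives the same grasp; the last joint's range is limited). The gripper opens to 88 mm and grips with 3 to 60 N. Pads are 18 mm wide; open, the fingers measure 123 mm over their backs; the gripper's body (75 mm by 187 mm) begins 45 mm behind the grasp point.
Start: joints at [0.975, 0.381, 1.297, -0, 1.464, -0.215], TCP at [0.204, 0.511, 0.405] pointing down, gripper open.
Joint ranges: [-3.11, 3.11], [-0.89, 2.33], [0.22, 2.48], [-1.42, 4.56], [0.17, 2.85], [-2.88, 2.88]. Speed limits (rad/s): [2.39, 2.39, 3.14, 3.14, 3.14, 3.14].

INTERFACE

Orientations are given as [roll, pitch, yaw] about the fixed x, y, z axes, in that order (R = Rz(yaw) Ry(pitch) Rx(roll)).
In Python, from station import ctrl gives the robot as it stands.
- The arm moves only by the tool carry_out, never from a script. Its argument "steps" is one flat list of numbers, 7 for each row, row after row: the turn, a rotation vector about the world's x, y, z in rad, then the shift along the world's x, y, z in m, then the finger opening in m, from 0 to 0.0881. A call has 1 to 10 rows; each row is the pose to reach, as a shift and turn from the pose commanded when the call began; what a row does not reach only later rows make up. A row lasts 1/10 s, in which the tool goes at most 50 mm and 8.59 degrees, less where a joint would pass 70% of its speed; a pose out of reach is approached as far as the arm can. A call with a gripper value outside its range is refused whole. The fingers move at their own pace and stop on an object; "newtons" is the grip in N (left out, the last holds). Time passes only in rows, so rows that repeat a pose let the fingers close. It gives the time, the measured TCP pose, the force, the opening and the grip force at its end, in the units of the state.
- ctrl.read_state(): the state, without advancing time (a new reading comes with each control period).
- ctrl.camera(name): name is "scene" or "side" or "wrist"; returns the picture (384x512x3 uint8, red, green, blue); there is no depth.
- ctrl.camera_info(name): a dict with "mtx" (3x3 intrinsics, pixels), "pose" (4x4, takes a point from camera to world coordinates); the wrist camera has in their place "tool_from_camera" (4x4, takes a point from camera to tool coordinates, whose origin is the TCP and whose axes are the flange's). Camera axes: x right, y down, z forward; pixel columns grow to the right and rows downward; lengths in m; the calibration is good to about 2 mm. The wrist camera is an equidistant fisheye: a pixel r from the principal point sees the ray r / f radians off the axis. A picture is of the moment at which its call begins: read the wrist's pose just before it. camera_info takes no time and is no camera call.
- ctrl.finish_job(): hands the job in; it is judged then, once.
The state is a dict: "time_s": time; "q": joint angles; "dq": joint speeds; "joint_efforts": joint torques, N m; "position": TCP position; "orientation": TCP orientation; "ft_force": force on the tool from outside, world axes, zero at the start; "ft_torque": the same for the moment, N m; "opening": opening from 0.0 (shut) to 1.0 (fully open); "grasp_force": force on a finger pad.
Only numpy, scipy, OpenCV 4.12 (cv2) and the standard library are available. Lean on these libraries where they do the work, as an engineer would, in place of code of your own. Each camera call takes 0.05 s, during which the arm holds its last target. There are 200 camera calls.

TASK

The printed parts are stacked on the dark build plate. Take the stack apart from the top down and put each part straight into the shallow blue nest of its own outline (bar, hexagon, round, square), setting it down rather than dropping it, so that it lies flat on the floor of the nest inside the rim. Leave the caliper where it lies.

Things in the scene. Friction and masses are not known exactly. Their poses are not given: they have to be found in the camera images.
- bar: White printed bar with two small dark holes on top, 34 mm (its x) by 16 mm (its y), 24 mm high, 13 to 24 g; at the start the top of the stack, standing on the hexagon at any yaw. Origin at the centre of its underside, z up.
- hexnut: Plain grey printed hexagonal prism, 38 mm across flats (44 across corners), 22 mm high, 18 to 33 g; second from the top, on the round cap. Two of its flats face its +x and -x. Origin at the centre of its underside, z up.
- cap: White printed solid round cap, 50 mm diameter, 24 mm high, 25 to 46 g; third from the top, on the square block. Origin at the centre of its underside, z up.
- block: Grey printed square block, 66 mm by 66 mm (sides along its x and y), 26 mm high, with a small dark hole in each corner of its top, 39 to 72 g; bottom of the stack, lying on a fixed dark steel build plate 100 mm square and 4 mm thick. Origin at the centre of its underside, z up.
- nest_slot: Nest for the bar: oblong, inside 52 mm (its x) by 34 mm (its y). Fixed blue plastic dish, 12 mm high: floor 4 mm thick, then a rim of 4 mm thick walls standing 8 mm above the floor. Origin at the centre of its underside, z up.
- nest_hex: Nest for the hexagon: hexagonal, inside 56 mm across flats; two of its flats face its +x and -x. Fixed blue plastic dish, 12 mm high: floor 4 mm thick, then a rim of 4 mm thick walls standing 8 mm above the floor. Origin at the centre of its underside, z up.
- nest_round: Nest for the cap: round, inside 68 mm diameter. Fixed blue plastic dish, 12 mm high: floor 4 mm thick, then a rim of 4 mm thick walls standing 8 mm above the floor. Origin at the centre of its underside, z up.
- nest_square: Nest for the block: square, inside 84 mm by 84 mm, sides along its x and y. Fixed blue plastic dish, 12 mm high: floor 4 mm thick, then a rim of 4 mm thick walls standing 8 mm above the floor. Origin at the centre of its underside, z up.
- caliper: Loose caliper lying flat on the table, steel beam 220 mm along its x, black readout body and steel jaws (up to 40 mm to its -y) near its +x end, about 13 mm high; to be left alone. Origin under the middle of the beam, at table height.
Mind the look-alikes: they are no part of the job. Leave any orange look-alike of the nest_square alone.

How it is judged:
By the outcome, as a careful person would: the job done as asked, in the order asked, and still so for the second after the job is handed in, with the robot touching nothing.
It also fails if it takes over 120 s, if anything falls off the work surface, if the arm or the gripper's body presses on something with over 40 N, if the wrist force passes 120 N, or if a joint passes its speed limit or range.

## Working session

There is one attempt and no reset: what is moved stays moved. The work goes in short steps, Python scripts to look and compute and a tool call to move; the robot and the scene stay as the last step left them, time stands still between calls to the robot, and variables do not carry over. Pictures are saved under pics/ and viewed, at most 14 in all, crops included, and the job is handed in when it is done.

Besides the shell and the picture viewer there is one more tool, called after "Emit:" as name(argument=value, ...), one argument or row to a line, values as JSON. carry_out: Moves the arm, as the interface text tells. Its arguments: {"type":"object","properties":{"steps":{"type":"array"},"newtons":{"type":"number"}},"required":["steps"]}

```bash
mkdir -p pics
python3 - <<'E'
from station import ctrl
import cv2
s=ctrl.read_state();print({k:s[k] for k in('time_s','position','orientation','opening')})
for n in("scene","side"):
    cv2.imwrite(f"pics/{n}0.png",cv2.resize(ctrl.camera(n)[:,:,::-1],(768,576),interpolation=cv2.INTER_CUBIC))
    i=ctrl.camera_info(n);print(n,i["mtx"],i["pose"])
print(ctrl.camera_info("wrist"))
E
```

```text
{'time_s': 0.0, 'position': array([0.20439628, 0.51056542, 0.40412533]), 'orientation': array([-3.14014029e+00, -3.15634643e-04,  2.76079429e+00]), 'opening': 0.9994833856045198}
scene [[397.08259031   0.         259.43603353]
 [  0.         397.08259031 192.88027263]
 [  0.           0.           1.        ]] [[ 0.85287903  0.30027218 -0.42712291  1.04302179]
 [ 0.52208959 -0.48351016  0.70259546 -0.85643663]
 [ 0.0044516  -0.82222536 -0.56914465  0.69634779]
 [ 0.          0.          0.          1.        ]]
side [[378.56151882   0.         258.28936098]
 [  0.         378.56151882 188.07427984]
 [  0.           0.           1.        ]] [[ 0.83174727 -0.27881788  0.48005943  0.16521462]
 [-0.55513113 -0.40978728  0.723812   -0.68003281]
 [-0.00508948 -0.8685246  -0.49561994  0.49074758]
 [ 0.          0.          0.          1.        ]]
{'mtx': array([[297.31863964,   0.        , 256.68436849],
       [  0.        , 297.31863964, 193.81509229],
       [  0.        ,   0.        ,   1.        ]]), 'tool_from_camera': array([[-1.13735659e-03, -9.53327847e-01, -3.01934966e-01,
         7.83811681e-02],
       [ 9.99999353e-01, -1.09292319e-03, -3.16100332e-04,
        -1.00617406e-03],
       [-2.86444780e-05, -3.01935130e-01,  9.53328473e-01,
         2.00422680e-02],
       [ 0.00000000e+00,  0.00000000e+00,  0.00000000e+00,
         1.00000000e+00]])}
```

View pics/scene0.png

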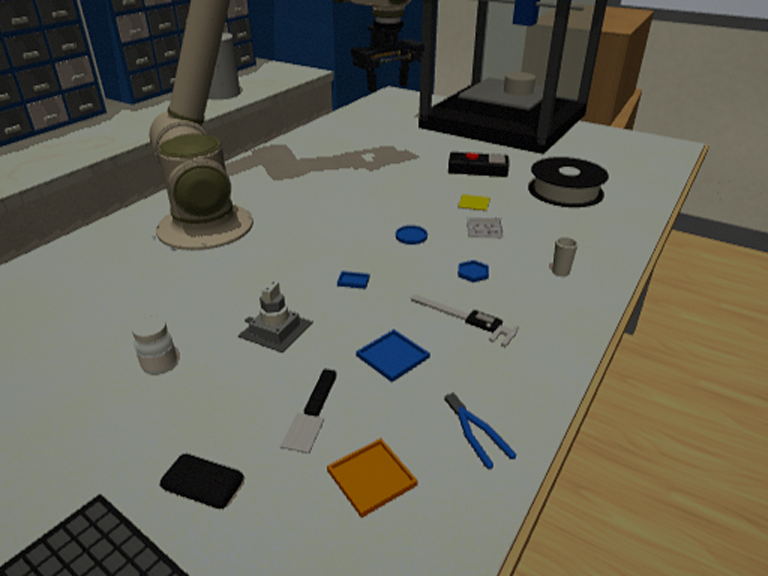

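View pics/side0.png

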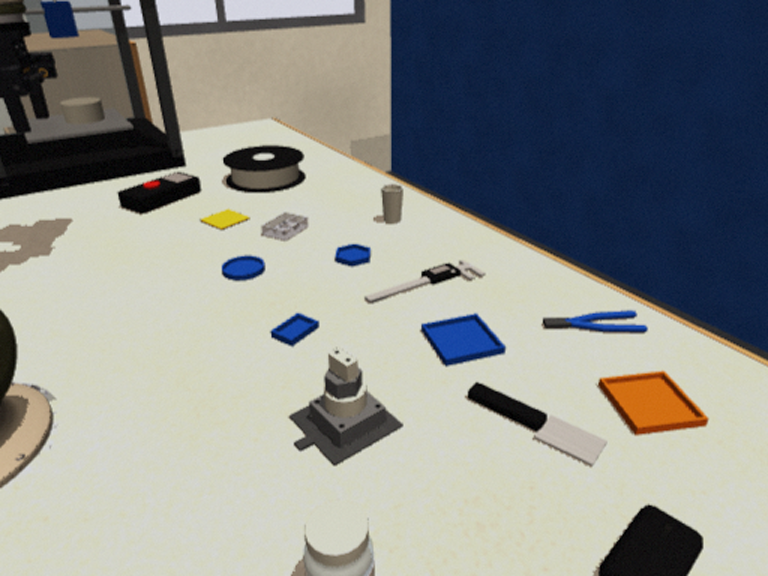

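The scene image shows the stack at (272,315). The blue nests are slot (353,280), hex (473,271), round (411,234) and square (393,355). There are two square dishes: blue at (393,355) and orange at (372,476). The blue one fits the task and the orange one is the look-alike. The side image agrees, with the blue square at (462,338) and the orange one at (653,402).

```bash
cat > h.py <<'E'
import numpy as np,cv2
from station import ctrl
from scipy.optimize import minimize
from scipy.spatial.transform import Rotation as R
SS=4
def wpose(s):
    T=np.eye(4);T[:3,:3]=R.from_euler('xyz',s["orientation"]).as_matrix();T[:3,3]=s["position"];return T
class Cam:
    def __init__(c,n):
        i=ctrl.camera_info(n);c.K=i["mtx"];c.fish=n=="wrist"
        c.T=wpose(ctrl.read_state())@i["tool_from_camera"] if c.fish else i["pose"]
        c.img=ctrl.camera(n)
    def proj(c,P):
        p=(np.atleast_2d(P)-c.T[:3,3])@c.T[:3,:3]
        if c.fish:
            r=np.hypot(p[:,0],p[:,1]);q=p[:,:2]/r[:,None]*np.arctan2(r,p[:,2])[:,None]
        else: q=p[:,:2]/p[:,2:]
        return q*c.K[0,0]+c.K[:2,2]
    def ray(c,uv,z):
        q=(np.atleast_2d(uv)-c.K[:2,2])/c.K[0,0]
        if c.fish:
            t=np.linalg.norm(q,axis=1)[:,None];d=np.c_[q/t*np.sin(t),np.cos(t)]
        else: d=np.c_[q,np.ones(len(q))]
        d=d@c.T[:3,:3].T;return (c.T[:3,3]+d*((z-c.T[2,3])/d[:,2])[:,None])[:,:2]
def poly(kind,w):
    if kind=="round": a=np.arange(48)*np.pi/24;return np.c_[np.cos(a),np.sin(a)]*w/2
    if kind=="hex": a=np.pi/6+np.arange(6)*np.pi/3;return np.c_[np.cos(a),np.sin(a)]*w/np.sqrt(3)
    return np.array([[1,1],[-1,1],[-1,-1],[1,-1]])*np.array(w)/2
def outline(pl,x,z0,z1,n=8):
    t=np.arange(n)/n;e=(pl[:,None]+(np.roll(pl,-1,0)-pl)[:,None]*t[None,:,None]).reshape(-1,2)
    c,s=np.cos(x[2]),np.sin(x[2]);e=e@np.array([[c,s],[-s,c]])+x[:2]
    return np.vstack([np.c_[e,np.full(len(e),z)] for z in (z0,z1)])
def sil(cam,P):
    m=np.zeros((384*SS,512*SS),np.uint8)
    h=cv2.convexHull(((cam.proj(P)+.5)*SS-.5).astype(np.float32))
    cv2.fillConvexPoly(m,np.round(h*16).astype(np.int32),1,shift=4);return m
def fit(cams,masks,pl,x0,z0,z1):
    big=[cv2.resize(m,None,fx=SS,fy=SS,interpolation=cv2.INTER_LINEAR)>127 for m in masks]
    def cost(x):
        return sum((sil(c,outline(pl,x,z0,z1))!=b).sum()/b.sum() for c,b in zip(cams,big))
    best=None
    for y in np.arange(0,np.pi,np.pi/6):
        x=np.array([*x0[:2],y]);r=minimize(cost,x,method="Nelder-Mead",options=dict(initial_simplex=[x,x+[.006,0,0],x+[0,.006,0],x+[0,0,.25]],xatol=1e-4,maxiter=120))
        if best is None or r.fun<best.fun:best=r
    return best.x,best.fun
E
cat > n.py <<'E'
from h import *
cams=[Cam("scene"),Cam("side")]
px={"slot":[(353,280),(295,329)],"hex":[(473,271),(353,255)],"round":[(411,234),(243,268)],"square":[(393,355),(462,338)]}
pls={"slot":("rect",(.060,.042)),"hex":("hex",.064),"round":("round",.076),"square":("rect",(.092,.092))}
for n,u in px.items():
    ms=[]
    for c,p in zip(cams,u):
        h=cv2.cvtColor(c.img,cv2.COLOR_RGB2HSV);m=cv2.inRange(h,(105,130,40),(130,255,255))
        k,l=cv2.connectedComponents(m);ms.append(((l==l[p[1]*2//3,p[0]*2//3])*255).astype(np.uint8))
    x0=np.mean([c.ray(np.array(p)/1.5,.006)[0] for c,p in zip(cams,u)],0)
    x,f=fit(cams,ms,poly(*pls[n]),x0,0,.012)
    print(n,x.round(4),round(f,3),"each:",[fit([c],[m],poly(*pls[n]),x0,0,.012)[0].round(4) for c,m in zip(cams,ms)])
for nm,p,q,z in [("stacktop",(270,288),(343,358),.1),("bottle top",(150,322),(336,525),.07),("caliper r",(485,320),(440,272),.01),("cal jaw",(505,335),(472,270),.01),("cal tail",(413,298),(370,298),.005),("plate",(275,335),(346,430),.004)]:
    print(nm,[c.ray(np.array(v)/1.5,z)[0].round(3) for c,v in zip(cams,(p,q))])
E
python3 n.py
```

```text
slot [ 0.4403 -0.0106  3.5628] 0.331 each: [array([ 0.44  , -0.012 ,  0.4756]), array([ 0.4412, -0.0088,  3.561 ])]
hex [0.6389 0.1529 0.4613] 0.325 each: [array([0.6399, 0.1521, 0.4112]), array([0.6407, 0.1564, 0.4798])]
round [0.4489 0.2207 0.0801] 0.427 each: [array([0.4478, 0.2205, 0.2608]), array([ 0.4506,  0.2253, -0.241 ])]
square [ 0.6333 -0.1704  1.2978] 0.163 each: [array([ 0.6333, -0.1708,  1.2813]), array([ 0.6344, -0.1688, -0.2766])]
stacktop [array([ 0.415, -0.228]), array([ 0.407, -0.225])]
bottle top [array([ 0.277, -0.382]), array([ 0.304, -0.389])]
caliper r [array([ 0.735, -0.   ]), array([ 0.727, -0.   ])]
cal jaw [array([ 0.784, -0.023]), array([ 0.779, -0.026])]
cal tail [array([ 0.581, -0.004]), array([0.583, 0.002])]
plate [array([ 0.422, -0.238]), array([ 0.399, -0.236])]
```

Emit:
carry_out(
  steps=[0,0,-0.1,0.025,-0.04,0,0.088,0,0,-0.2,0.05,-0.08,0,0.088,0,0,-0.3,0.075,-0.12,0,0.088,0,0,-0.4,0.1,-0.16,0,0.088,0,0,-0.5,0.125,-0.2,0,0.088,0,0,-0.6,0.15,-0.24,0,0.088,0,0,-0.7,0.175,-0.28,0,0.088,0,0,-0.8,0.2,-0.32,0,0.088,0,0,-0.9,0.225,-0.36,0,0.088,0,0,-1.0,0.25,-0.4,0,0.088],
  newtons=15,
)

```text
time_s: 1.2
position: [0.455, 0.1087, 0.4048]
orientation: [3.141, -0.0, 1.756]
ft_force: [0.8, 0.3, -0.6]
opening: 1.001
grasp_force: 0.0
```

Emit:
carry_out(
  steps=[0,0,0,0,0,0,0.088,0,0,0,0,0,0,0.088],
)

```text
time_s: 1.4
position: [0.4546, 0.1099, 0.4045]
orientation: [-3.141, -0.0, 1.759]
ft_force: [0.5, 1.4, 0.9]
opening: 1.004
grasp_force: 0.0
```

Run:
```python
from h import *
c=Cam("wrist");cv2.imwrite("pics/w1.png",cv2.resize(c.img[:,:,::-1],(768,576),interpolation=cv2.INTER_CUBIC))
np.savez("w1.npz",img=c.img,T=c.T)
print(c.proj([[.44,-.011,.012],[.64,.153,.012],[.449,.221,.012],[.633,-.17,.012],[.408,-.228,.1]])*1.5)
```

```text
[[346.73062238 367.69825546]
 [593.88138138 240.67900658]
 [404.73698005 115.2108962 ]
 [490.65379042 508.31334817]
 [281.69992346 574.59527187]]
```

View pics/w1.png

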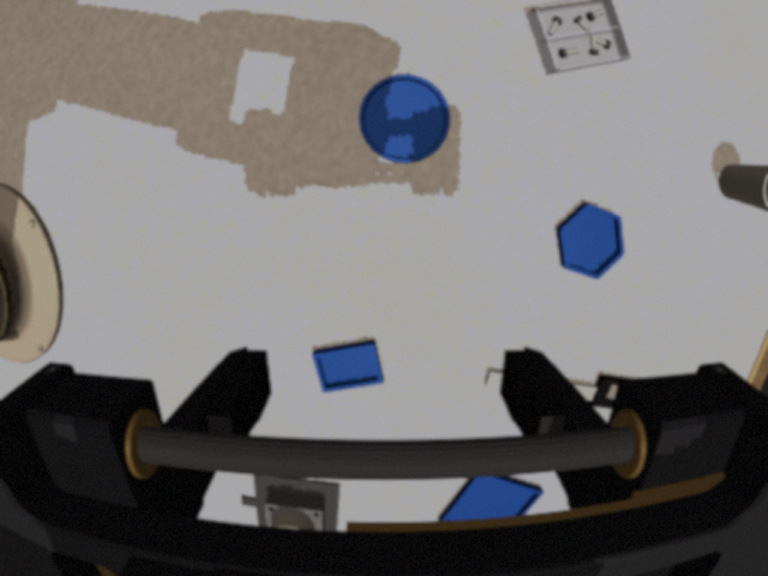

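The wrist image shows the slot at (348,365), the hex at (590,240) and the round at (404,118). All three are close to my projections. I'll refine them with this view.

Run:
```python
from h import *
d=np.load("w1.npz");w=Cam.__new__(Cam);i=ctrl.camera_info("wrist");w.K=i["mtx"];w.fish=True;w.T=d["T"];w.img=d["img"]
cams=[w]
for n,pl,p,x0 in [("slot",("rect",(.060,.042)),(348,365),(.44,-.011)),("hex",("hex",.064),(590,240),(.64,.153)),("round",("round",.076),(404,118),(.449,.221))]:
    h=cv2.cvtColor(w.img,cv2.COLOR_RGB2HSV);m=cv2.inRange(h,(100,90,10),(130,255,255))
    k,l=cv2.connectedComponents(m);m=((l==l[p[1]*2//3,p[0]*2//3])*255).astype(np.uint8)
    m=cv2.morphologyEx(m,cv2.MORPH_CLOSE,np.ones((5,5)))
    x,f=fit(cams,[m],poly(*pl),x0,0,.012);print(n,x.round(4),round(f,3))
```

```text
slot [ 0.4409 -0.0135  3.5166] 0.112
hex [0.6414 0.1519 0.4176] 0.084
round [0.4495 0.2195 0.2165] 0.077
```

Emit:
carry_out(
  steps=[0,0,-0.02,-0.004,-0.03,0,0.088,0,0,-0.04,-0.008,-0.06,0,0.088,0,0,-0.06,-0.012,-0.09,0,0.088,0,0,-0.08,-0.016,-0.12,0,0.088,0,0,-0.1,-0.02,-0.15,0,0.088,0,0,-0.12,-0.024,-0.18,0,0.088,0,0,-0.14,-0.028,-0.21,0,0.088,0,0,-0.16,-0.032,-0.24,0,0.088,0,0,-0.18,-0.032,-0.24,0,0.088,0,0,-0.18,-0.032,-0.24,0,0.088],
)

```text
time_s: 2.45
position: [0.4223, -0.1284, 0.4048]
orientation: [-3.142, -0.0, 1.581]
ft_force: [0.4, -0.2, 0.1]
opening: 0.997
grasp_force: 0.0
```

Run:
```python
from h import *
c=Cam("wrist");np.savez("w2.npz",img=c.img,T=c.T)
cv2.imwrite("pics/w2.png",cv2.resize(c.img[:,:,::-1],(768,576),interpolation=cv2.INTER_CUBIC))
print(c.proj([[.408,-.228,.1],[.633,-.17,.012]])*1.5)
```

```text
[[365.21414235 401.94837528]
 [605.11589143 293.86249879]]
```

View pics/w2.png

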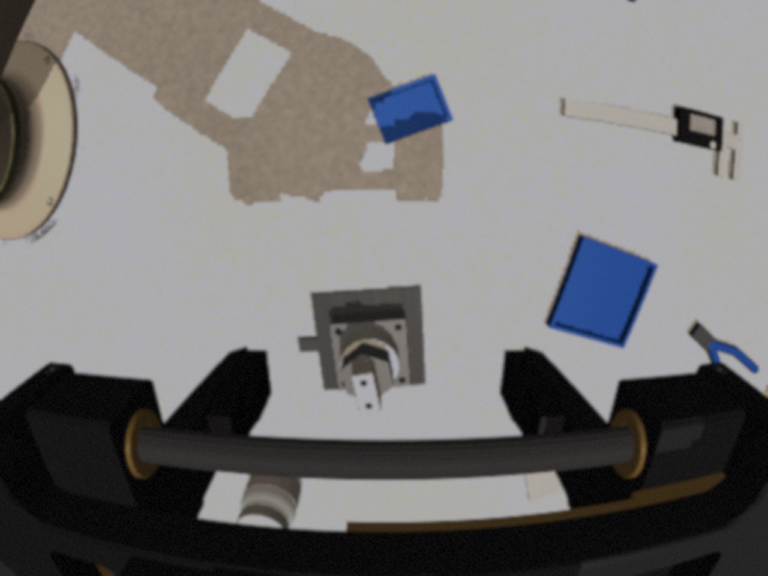

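The image shows the bar on top of the stack, with its holes at about (364,379) and (368,404). The square nest is at (602,290) and the slot at (410,108). The bar's long axis is nearly along the tool x axis. I'll enlarge the stack.

Run:
```python
from h import *
def load(f):
    d=np.load(f);w=Cam.__new__(Cam);i=ctrl.camera_info("wrist");w.K=i["mtx"];w.fish=True;w.T=d["T"];w.img=d["img"];return w
w=load("w2.npz")
cv2.imwrite("pics/w2c.png",cv2.resize(w.img[185:285,200:290,::-1],None,fx=6,fy=6,interpolation=cv2.INTER_CUBIC))
for n,pl,p,x0 in [("slot",("rect",(.060,.042)),(408,112),(.44,-.013)),("square",("rect",(.092,.092)),(605,293),(.633,-.17))]:
    h=cv2.cvtColor(w.img,cv2.COLOR_RGB2HSV);m=cv2.inRange(h,(100,90,10),(130,255,255))
    k,l=cv2.connectedComponents(m);m=((l==l[p[1]*2//3,p[0]*2//3])*255).astype(np.uint8)
    m=cv2.morphologyEx(m,cv2.MORPH_CLOSE,np.ones((5,5)))
    x,f=fit([w],[m],poly(*pl),x0,0,.012);print(n,x.round(4),round(f,3))
```

```text
slot [ 0.4409 -0.012   0.3879] 0.086
square [ 0.6361 -0.1724  1.2989] 0.061
```

View pics/w2c.png

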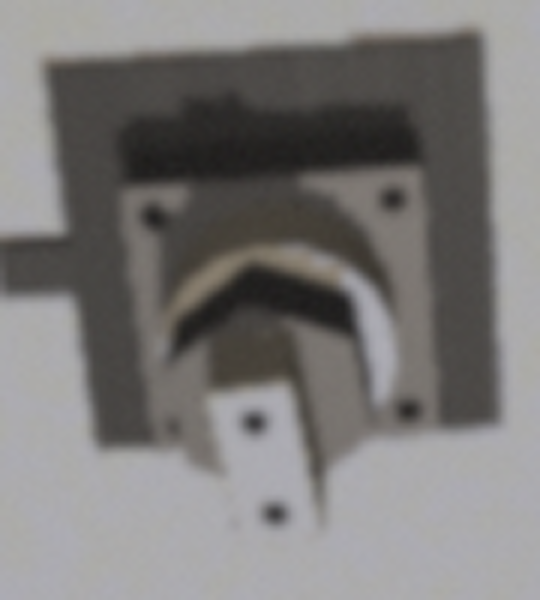

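The crop shows the bar holes at (255,422) and (275,514). The block's corner holes are at (153,217), (392,199), (409,410) and (172,428). The hexagon's top corner is at about (255,262).

```bash
cat >> h.py <<'E'
def load(f):
    d=np.load(f);w=Cam.__new__(Cam);i=ctrl.camera_info("wrist");w.K=i["mtx"];w.fish=True;w.T=d["T"];w.img=d["img"];return w
def crop(c,name,u,v,w,h,k):
    np.savez(name+".npz",img=c.img,T=c.T);cv2.imwrite(f"pics/{name}.png",cv2.resize(c.img[v:v+h,u:u+w,::-1],None,fx=k,fy=k,interpolation=cv2.INTER_CUBIC))
def uncrop(p,u,v,k): return (np.array(p,float)+.5)/k-.5+[u,v]
E
python3 - <<'E'
from h import *
w=load("w2.npz");f=lambda p,z:w.ray(uncrop(p,200,185,6),z)
a=f([(255,422),(275,514)],.1);print("bar",a.round(4),a.mean(0).round(4),np.arctan2(*(a[0]-a[1])[::-1]))
b=f([(208,395),(292,380)],.1);print(b,np.linalg.norm(b[0]-b[1]))
b=f([(153,217),(392,199),(409,410),(172,428)],.03);print("block",b.round(4),b.mean(0).round(4),[np.degrees(np.arctan2(*(b[i]-b[j])[::-1])) for i,j in((1,0),(2,3),(0,3),(1,2))])
print(ctrl.read_state()["position"],ctrl.read_state()["orientation"])
E
```

```text
bar [[ 0.4066 -0.2111]
 [ 0.4101 -0.231 ]] [ 0.4084 -0.2211] 1.7451602230489038
[[ 0.39819253 -0.20567329]
 [ 0.41340333 -0.20232977]] 0.015573941526274573
block [[ 0.3815 -0.2002]
 [ 0.433  -0.1954]
 [ 0.4379 -0.247 ]
 [ 0.3841 -0.2525]] [ 0.4092 -0.2238] [np.float64(5.339476591281823), np.float64(5.805938092546871), np.float64(92.90450677997151), np.float64(95.41085762677834)]
[ 0.42239768 -0.12807158  0.40478721] [-3.14155230e+00 -3.52616184e-04  1.58290761e+00]
```

Emit:
carry_out(
  steps=[0,0,0.06,-0.006,-0.04,0,0.04,0,0,0.12,-0.012,-0.08,-0.02,0.04,0,0,0.163,-0.014,-0.093,-0.05,0.04,0,0,0.163,-0.014,-0.093,-0.08,0.04,0,0,0.163,-0.014,-0.093,-0.1,0.04,0,0,0.163,-0.014,-0.093,-0.12,0.04,0,0,0.163,-0.014,-0.093,-0.12,0.04,0,0,0.163,-0.014,-0.093,-0.12,0.04],
  newtons=10,
)

```text
time_s: 3.3
position: [0.4089, -0.2215, 0.2853]
orientation: [3.141, -0.0, 1.746]
ft_force: [-0.2, -0.2, 0.2]
opening: 0.455
grasp_force: 0.0
```

Run:
```python
from h import *
print(ctrl.read_state()["position"],ctrl.read_state()["q"])
c=Cam("wrist");crop(c,"w3",176,200,160,150,5)
for n in("side",):
    c=Cam(n);u=c.proj([[.408,-.222,.1]])[0].astype(int);cv2.imwrite("pics/s3.png",cv2.resize(c.img[u[1]-60:u[1]+60,u[0]-60:u[0]+60,::-1],None,fx=5,fy=5,interpolation=cv2.INTER_CUBIC))
```

```text
[ 0.40888427 -0.22153393  0.2853062 ] [-7.51976105e-01  3.70257763e-01  1.71162358e+00  9.31847506e-05
  1.05965041e+00 -9.27022731e-01]
```

View pics/s3.png

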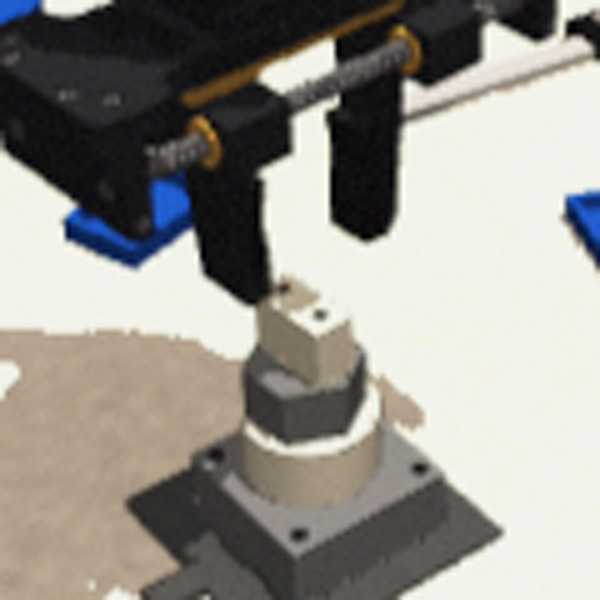

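The side crop shows the open fingers either side of the bar, with the bar holes at (283,288) and (320,315). I'll cross-check the bar's position from those.

Run:
```python
from h import *
c=Cam("side");u=c.proj([[.408,-.222,.1]])[0].astype(int)-60
a=c.ray(uncrop([(283,288),(320,315)],*u,5),.1);print(a,a.mean(0),np.arctan2(*(a[0]-a[1])[::-1]))
```

```text
[[ 0.40655263 -0.20938876]
 [ 0.40946229 -0.22960468]] [ 0.40800746 -0.21949672] 1.7137440917610705
```

Emit:
carry_out(
  steps=[0,0,0,-0.0005,0.001,-0.015,0.04,0,0,0,-0.0005,0.001,-0.032,0.04,0,0,0,-0.0005,0.001,-0.032,0.04,0,0,0,-0.0005,0.001,-0.032,0.025,0,0,0,-0.0005,0.001,-0.032,0.012,0,0,0,-0.0005,0.001,-0.032,0.01,0,0,0,-0.0005,0.001,-0.032,0.01,0,0,0,-0.0005,0.001,-0.032,0.01],
  newtons=10,
)

```text
time_s: 4.25
position: [0.408, -0.2215, 0.2534]
orientation: [3.141, 0.001, 1.744]
ft_force: [-0.3, 0.7, 6.2]
opening: 0.179
grasp_force: 10.0
```

Emit:
carry_out(
  steps=[0,0,0,0,0,0.02,0.01,0,0,0,0,0,0.05,0.01,0,0,-0.145,0.003,0.02,0.06,0.01,0,0,-0.29,0.007,0.046,0.06,0.01,0,0,-0.435,0.011,0.072,0.06,0.01,0,0,-0.58,0.016,0.1,0.06,0.01,0,0,-0.725,0.02,0.128,0.06,0.01,0,0,-0.87,0.024,0.155,0.06,0.01,0,0,-1.015,0.029,0.182,0.06,0.01,0,0,-1.16,0.033,0.208,0.06,0.01],
)

```text
time_s: 5.25
position: [0.4409, -0.0122, 0.3128]
orientation: [3.142, -0.0, 0.578]
ft_force: [1.0, -1.3, -0.1]
opening: 0.178
grasp_force: 10.0
```

Emit:
carry_out(
  steps=[0,0,-0.1,0,0,0,0.01,0,0,-0.197,0,0,-0.02,0.01,0,0,-0.197,0,0,-0.045,0.01,0,0,-0.197,0,0,-0.07,0.01,0,0,-0.197,0,0,-0.095,0.01,0,0,-0.197,0,0,-0.11,0.01,0,0,-0.197,0,0,-0.11,0.01,0,0,-0.197,0,0,-0.11,0.01],
)

```text
time_s: 6.05
position: [0.4411, -0.0135, 0.2031]
orientation: [3.142, -0.0, 0.387]
ft_force: [0.0, -0.2, -0.2]
opening: 0.178
grasp_force: 10.0
```

Run:
```python
from h import *
print(ctrl.read_state()["position"],ctrl.read_state()["orientation"])
o=[]
for n in("side","scene"):
    c=Cam(n);u=c.proj([[.441,-.0125,.012]])[0].astype(int)-40;print(n,u);o.append(cv2.resize(c.img[u[1]:u[1]+80,u[0]:u[0]+80,::-1],None,fx=5,fy=5,interpolation=cv2.INTER_CUBIC))
cv2.imwrite("pics/s4.png",np.hstack(o))
```

```text
[ 0.44107476 -0.01346726  0.2031145 ] [ 3.14156518e+00 -2.53125690e-05  3.86805875e-01]
side [156 177]
scene [195 144]
```

View pics/s4.png

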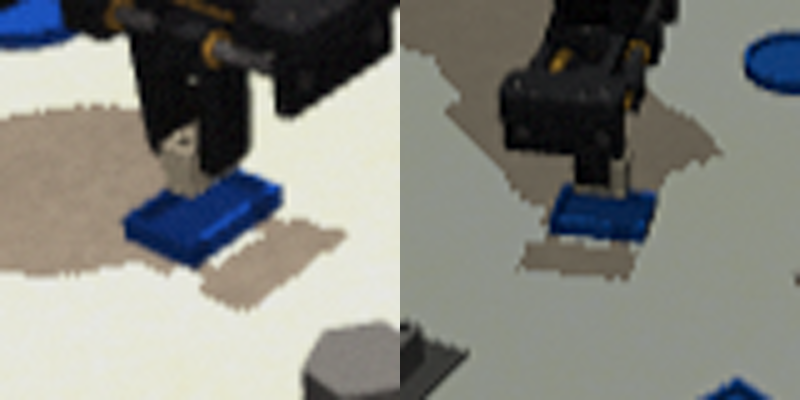

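The crops show the bar hanging over the slot and aligned with it. I'll lower it.

Emit:
carry_out(
  steps=[0,0,0,0,0.001,-0.008,0.01,0,0,0,0,0.001,-0.015,0.01,0,0,0,0,0.001,-0.019,0.01,0,0,0,0,0.001,-0.021,0.01,0,0,0,0,0.001,-0.021,0.01,0,0,0,0,0.001,-0.021,0.01],
)

```text
time_s: 6.75
position: [0.441, -0.0124, 0.1817]
orientation: [3.142, 0.0, 0.387]
ft_force: [0.5, -0.3, 1.0]
opening: 0.18
grasp_force: 10.0
```

Emit:
carry_out(
  steps=[0,0,0,0,0,-0.001,0.01,0,0,0,0,0,-0.001,0.01],
)

```text
time_s: 6.95
position: [0.441, -0.0124, 0.1811]
orientation: [3.141, -0.001, 0.387]
ft_force: [-0.7, -0.0, 5.3]
opening: 0.177
grasp_force: 10.0
```

Emit:
carry_out(
  steps=[0,0,0,0,0,0,0.02,0,0,0,0,0,0,0.03,0,0,0,0,0,0,0.03,0,0,0,0,0,0.02,0.03,0,0,0,0,0,0.05,0.03,0,0,0.14,0,0,0.09,0.06,0,0,0.28,0,-0.02,0.13,0.088,0,0,0.42,-0.01,-0.04,0.16,0.088,0,0,0.56,-0.02,-0.06,0.18,0.088,0,0,0.7,-0.03,-0.09,0.19,0.088],
)

```text
time_s: 7.95
position: [0.4103, -0.1025, 0.3725]
orientation: [3.139, -0.0, 1.094]
ft_force: [0.6, -1.0, -0.3]
opening: 0.768
grasp_force: 0.0
```

Emit:
carry_out(
  steps=[0,0,0.14,0,-0.02,0,0.088,0,0,0.28,0,-0.02,0,0.088,0,0,0.42,0,-0.02,0,0.088,0,0,0.5,0,-0.02,0,0.088,0,0,0.5,0,-0.02,0,0.088,0,0,0.5,0,-0.02,0,0.088],
)

```text
time_s: 8.55
position: [0.4109, -0.1224, 0.3707]
orientation: [-3.141, -0.0, 1.584]
ft_force: [-0.9, 0.2, 0.1]
opening: 0.997
grasp_force: 0.0
```

Run:
```python
from h import *
c=Cam("wrist");s=ctrl.read_state();print(s["position"],s["orientation"],c.proj([[.408,-.222,.076],[.441,-.012,.028]]))
crop(c,"w5",200,30,130,255,2);u=c.proj([[.408,-.222,.076]])[0].astype(int)-[45,55];print(u)
crop(c,"w5b",*u,90,90,6)
a=cv2.imread("pics/w5.png");b=cv2.imread("pics/w5b.png");o=np.zeros((540,800,3),np.uint8);o[:510,:260]=a;o[:540,260:800]=b
cv2.imwrite("pics/w5j.png",o)
```

```text
[ 0.41086882 -0.12236808  0.37069125] [-3.14144276e+00 -1.05488740e-04  1.58479277e+00] [[253.45169544 272.89349418]
 [286.86995978  73.16938803]]
[208 217]
```

View pics/w5j.png

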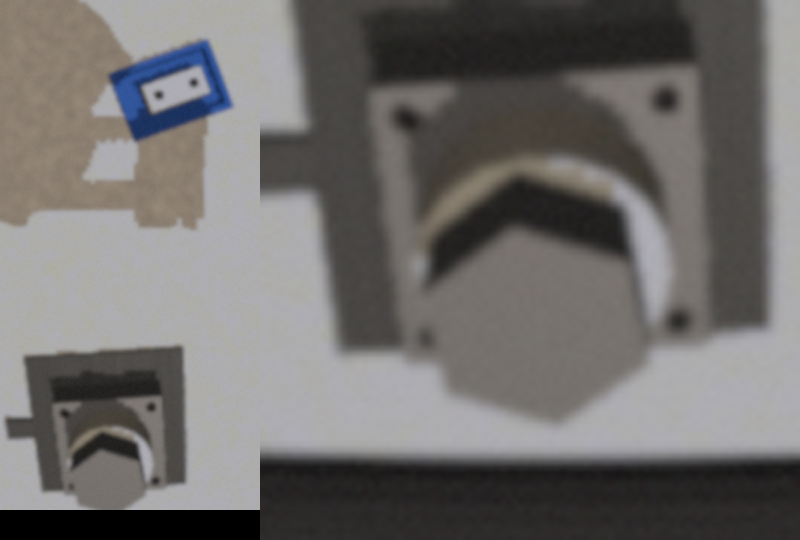

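The bar lies flat in its slot nest. The hexagon's top corners are at (516,225), (634,262), (650,355), (556,423), (443,387) and (428,290) in the joined picture.

Run:
```python
from h import *
from scipy.optimize import least_squares
w=load("w5b.npz");p=np.array([(516,225),(634,262),(650,355),(556,423),(443,387),(428,290)],float)-[260,0]
a=w.ray(uncrop(p,208,217,6),.076)
pl=poly("hex",.038)
def mod(x):
    c,s=np.cos(x[2]),np.sin(x[2]);return pl@np.array([[c,s],[-s,c]])+x[:2]
a2=a[::-1] # image clockwise seen from above -> reverse for ccw
best=min((least_squares(lambda x:(np.roll(a2,k,0)-mod(x)).ravel(),[*a.mean(0),.3]) for k in range(6)),key=lambda r:r.cost+1e-9*abs(r.x[2]))
print(a.round(4),a.mean(0),best.x,best.cost**.5);print(ctrl.read_state()["q"])
```

```text
[[ 0.4045 -0.1984]
 [ 0.4254 -0.2057]
 [ 0.4289 -0.2256]
 [ 0.412  -0.2411]
 [ 0.3911 -0.2333]
 [ 0.3888 -0.2121]] [ 0.40843697 -0.2193694 ] [ 0.40843697 -0.2193694   0.17597745] 0.0013516552754928527
[-5.67098672e-01  2.01137033e-01  1.66814606e+00  6.16237543e-06
  1.27249276e+00 -5.81096939e-01]
```

Run:
```python
from h import *
for z,p,q in [(0,(563,274),(393,221)),(.06,(566,242),(392,188)),(.08,(566,242),(392,188))]:
    print(z,Cam("scene").ray(np.array(p)/1.5,z),Cam("side").ray(np.array(q)/1.5,z))
```

```text
0 [[0.80621502 0.24842313]] [[0.79752514 0.25030637]]
0.06 [[0.79259657 0.27825339]] [[0.81792934 0.28413265]]
0.08 [[0.80046727 0.24259082]] [[0.78762321 0.23936558]]
```

Emit:
carry_out(
  steps=[0,0,0.08,0,-0.03,0,0.07,0,0,0.162,-0.0015,-0.06,-0.02,0.07,0,0,0.162,-0.0025,-0.09,-0.05,0.07,0,0,0.162,-0.0025,-0.097,-0.08,0.07,0,0,0.162,-0.0025,-0.097,-0.11,0.07,0,0,0.162,-0.0025,-0.097,-0.13,0.07,0,0,0.162,-0.0025,-0.097,-0.141,0.07,0,0,0.162,-0.0025,-0.097,-0.141,0.07,0,0,0.162,-0.0025,-0.097,-0.141,0.055],
)

```text
time_s: 9.8
position: [0.4086, -0.2195, 0.2301]
orientation: [3.141, 0.0, 1.749]
ft_force: [0.1, 0.4, -0.1]
opening: 0.724
grasp_force: 0.0
```

Emit:
carry_out(
  steps=[0,0,0,0,0,0,0.045,0,0,0,0,0,0,0.035,0,0,0,0,0,0,0.032,0,0,0,0,0,0,0.032,0,0,0,0,0,0,0.032],
  newtons=10,
)

```text
time_s: 10.3
position: [0.4085, -0.2194, 0.2302]
orientation: [3.141, 0.001, 1.749]
ft_force: [-0.3, 0.9, 5.5]
opening: 0.429
grasp_force: 10.0
```

Emit:
carry_out(
  steps=[0,0,0,0,0,0.02,0.032,0,0,0,0,0,0.05,0.032,0,0,0.03,0.015,0.024,0.06,0.032,0,0,0.06,0.036,0.058,0.06,0.032,0,0,0.09,0.06,0.096,0.06,0.032,0,0,0.12,0.085,0.136,0.06,0.032,0,0,0.15,0.11,0.176,0.06,0.032,0,0,0.18,0.135,0.216,0.06,0.032,0,0,0.21,0.16,0.256,0.06,0.032,0,0,0.242,0.185,0.296,0.06,0.032],
)

```text
time_s: 11.3
position: [0.5941, 0.0785, 0.2896]
orientation: [-3.141, -0.0, 1.992]
ft_force: [0.8, -1.5, 0.0]
opening: 0.432
grasp_force: 10.0
```

Emit:
carry_out(
  steps=[0,0,0,0.024,0.038,0,0.032,0,0,0,0.042,0.068,0,0.032,0,0,0,0.0475,0.0755,-0.01,0.032,0,0,0,0.0475,0.0755,-0.035,0.032,0,0,0,0.0475,0.0755,-0.06,0.032,0,0,0,0.0475,0.0755,-0.085,0.032,0,0,0,0.0475,0.0755,-0.09,0.032,0,0,0,0.0475,0.0755,-0.09,0.032],
)

```text
time_s: 12.1
position: [0.6408, 0.1515, 0.1991]
orientation: [-3.14, -0.001, 1.99]
ft_force: [0.5, -0.3, 0.1]
opening: 0.433
grasp_force: 10.0
```

Run:
```python
from h import *
print(ctrl.read_state()["position"],ctrl.read_state()["orientation"])
o=[]
for n in("side","scene"):
    c=Cam(n);u=c.proj([[.641,.152,.012]])[0].astype(int)-40;print(n,u);o.append(cv2.resize(c.img[u[1]:u[1]+80,u[0]:u[0]+80,::-1],None,fx=5,fy=5,interpolation=cv2.INTER_CUBIC))
cv2.imwrite("pics/s6.png",np.hstack(o))
```

```text
[0.64076433 0.15151451 0.19905956] [-3.13967083e+00 -6.02786800e-04  1.99024016e+00]
side [195 127]
scene [275 138]
```

View pics/s6.png

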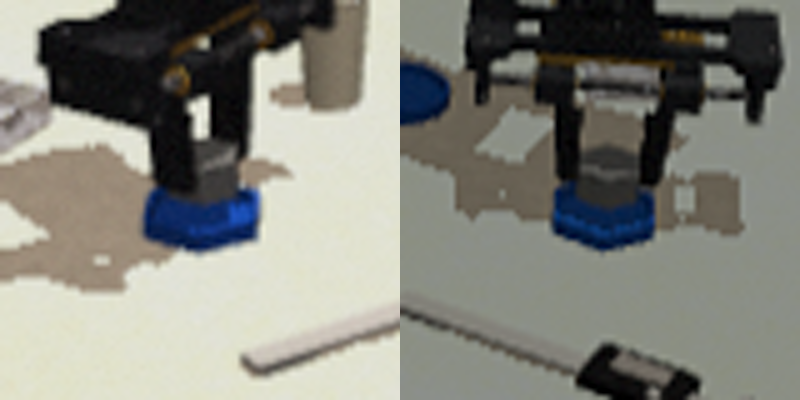

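The crops show the hexagon centred over its nest. I'll lower it.

Emit:
carry_out(
  steps=[0,0,0,0,0,-0.007,0.032,0,0,0,0,0,-0.013,0.032,0,0,0,0,0,-0.017,0.032,0,0,0,0,0,-0.0195,0.032,0,0,0,0,0,-0.0195,0.032,0,0,0,0,0,-0.0195,0.032],
)

```text
time_s: 12.8
position: [0.6409, 0.1521, 0.1802]
orientation: [3.141, 0.0, 1.991]
ft_force: [-0.2, 0.2, -0.4]
opening: 0.429
grasp_force: 10.0
```

Emit:
carry_out(
  steps=[0,0,0,0,0,-0.001,0.032,0,0,0,0,0,-0.001,0.032],
)

```text
time_s: 13.0
position: [0.641, 0.1521, 0.1799]
orientation: [3.141, 0.0, 1.991]
ft_force: [-1.5, 0.1, 3.9]
opening: 0.434
grasp_force: 10.0
```

Emit:
carry_out(
  steps=[0,0,0,0,0,0,0.044,0,0,0,0,0,0,0.05,0,0,0,0,0,0,0.05,0,0,0,0,0,0.02,0.05,0,0,0,0,0,0.05,0.06,0,0,-0.05,-0.02,-0.024,0.09,0.088,0,0,-0.12,-0.045,-0.053,0.12,0.088,0,0,-0.19,-0.072,-0.085,0.14,0.088,0,0,-0.25,-0.1,-0.118,0.16,0.088,0,0,-0.3,-0.13,-0.153,0.18,0.088],
)

```text
time_s: 14.0
position: [0.5098, -0.0016, 0.3599]
orientation: [3.141, 0.0, 1.689]
ft_force: [0.5, -0.8, 0.3]
opening: 1.0
grasp_force: 0.0
```

Emit:
carry_out(
  steps=[0,0,-0.03,-0.03,-0.035,0,0.088,0,0,-0.06,-0.06,-0.07,0,0.088,0,0,-0.09,-0.09,-0.105,0,0.088,0,0,-0.11,-0.1,-0.119,0,0.088,0,0,-0.11,-0.1,-0.119,0,0.088,0,0,-0.11,-0.1,-0.119,0,0.088],
)

```text
time_s: 14.6
position: [0.4113, -0.1196, 0.3592]
orientation: [3.141, -0.0, 1.581]
ft_force: [0.5, 0.9, -0.1]
opening: 0.998
grasp_force: 0.0
```

Run:
```python
from h import *
c=Cam("wrist");s=ctrl.read_state();print(s["position"],s["orientation"])
u=c.proj([[.408,-.222,.054]])[0].astype(int)-[45,45];print(u)
crop(c,"w7b",*u,90,90,5)
s=Cam("scene");v=s.proj([[.641,.152,.012]])[0].astype(int)-30
a=cv2.resize(s.img[v[1]:v[1]+60,v[0]:v[0]+60,::-1],(300,300),interpolation=cv2.INTER_CUBIC);b=cv2.imread("pics/w7b.png");o=np.zeros((450,750,3),np.uint8);o[:300,450:]=a;o[:450,:450]=b
cv2.imwrite("pics/w7j.png",o)
```

```text
[ 0.41151034 -0.11926573  0.35918574] [ 3.14125908e+00 -7.63740696e-05  1.58166812e+00]
[208 224]
```

View pics/w7j.png

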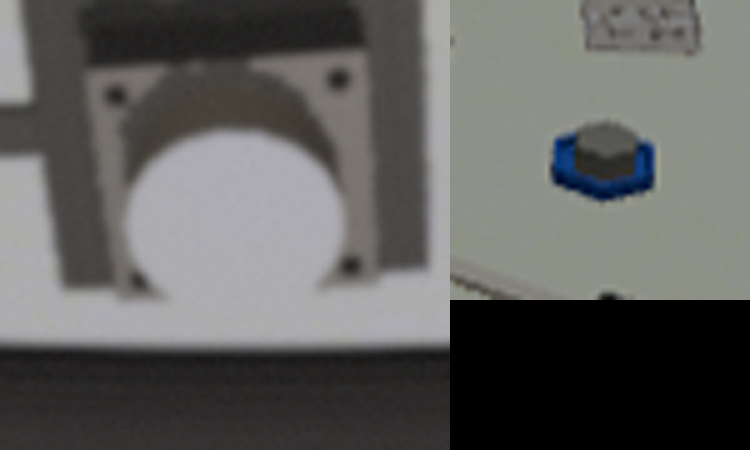

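The hexagon sits in its nest. The cap's top disc spans (124,222) to (346,220), with its top edge at (238,128).

Run:
```python
from h import *
from scipy.optimize import least_squares
w=load("w7b.npz");f=lambda p,z:w.ray(uncrop(p,208,224,5),z)
a=f([(124,222),(238,128),(346,220),(168,297),(318,292)],.054)
r=least_squares(lambda x:np.hypot(*(a-x).T)-.025,a.mean(0));print("cap",r.x,r.fun.round(4))
b=f([(116,95),(339,79),(350,264),(139,280)],.03);print("block",b.round(4),b.mean(0))
```

```text
cap [ 0.40973638 -0.22096821] [ 0.0002  0.0005 -0.0004 -0.0001  0.0008]
block [[ 0.3814 -0.2   ]
 [ 0.4332 -0.1953]
 [ 0.4378 -0.2467]
 [ 0.3856 -0.252 ]] [ 0.40949986 -0.22350013]
```

Emit:
carry_out(
  steps=[0,0,0,0,-0.03,0,0.075,0,0,0,-0.001,-0.06,-0.02,0.075,0,0,0,-0.0018,-0.09,-0.05,0.075,0,0,0,-0.0018,-0.1015,-0.08,0.075,0,0,0,-0.0018,-0.1015,-0.11,0.075,0,0,0,-0.0018,-0.1015,-0.135,0.075,0,0,0,-0.0018,-0.1015,-0.151,0.075,0,0,0,-0.0018,-0.1015,-0.151,0.075,0,0,0,-0.0018,-0.1015,-0.151,0.065],
)

```text
time_s: 15.6
position: [0.4099, -0.2208, 0.2083]
orientation: [-3.142, -0.0, 1.582]
ft_force: [-0.1, 0.1, -0.1]
opening: 0.784
grasp_force: 0.0
```

Emit:
carry_out(
  steps=[0,0,0,0,0,0,0.056,0,0,0,0,0,0,0.048,0,0,0,0,0,0,0.044,0,0,0,0,0,0,0.044,0,0,0,0,0,0,0.044],
  newtons=12,
)

```text
time_s: 16.1
position: [0.4094, -0.2213, 0.2089]
orientation: [3.14, 0.001, 1.581]
ft_force: [1.0, 1.8, 7.3]
opening: 0.56
grasp_force: 12.0
```

Emit:
carry_out(
  steps=[0,0,0,0,0,0.02,0.044,0,0,0,0,0,0.05,0.044,0,0,0,0.0,0.025,0.06,0.044,0,0,0,0.005,0.065,0.06,0.044,0,0,0,0.01,0.11,0.06,0.044,0,0,0,0.014,0.155,0.06,0.044,0,0,0,0.018,0.2,0.06,0.044,0,0,0,0.022,0.245,0.06,0.044,0,0,0,0.026,0.29,0.06,0.044,0,0,0,0.03,0.335,0.06,0.044],
)

```text
time_s: 17.1
position: [0.439, 0.1156, 0.2684]
orientation: [3.141, 0.0, 1.581]
ft_force: [1.0, -0.6, -1.2]
opening: 0.558
grasp_force: 12.0
```

Emit:
carry_out(
  steps=[0,0,0,0.004,0.045,0,0.044,0,0,0,0.008,0.085,0,0.044,0,0,0,0.0098,0.1057,0,0.044,0,0,0,0.0098,0.1057,-0.025,0.044,0,0,0,0.0098,0.1057,-0.05,0.044,0,0,0,0.0098,0.1057,-0.066,0.044,0,0,0,0.0098,0.1057,-0.066,0.044,0,0,0,0.0098,0.1057,-0.066,0.044],
)

```text
time_s: 17.9
position: [0.4492, 0.2194, 0.2025]
orientation: [3.142, 0.0, 1.581]
ft_force: [-0.2, 0.1, 0.5]
opening: 0.561
grasp_force: 12.0
```

Run:
```python
from h import *
print(ctrl.read_state()["position"],ctrl.read_state()["orientation"])
o=[]
for n in("side","scene"):
    c=Cam(n);u=c.proj([[.4495,.2197,.012]])[0].astype(int)-40;print(n,u);o.append(cv2.resize(c.img[u[1]:u[1]+80,u[0]:u[0]+80,::-1],None,fx=5,fy=5,interpolation=cv2.INTER_CUBIC))
cv2.imwrite("pics/s8.png",np.hstack(o))
```

```text
[0.44922429 0.21943265 0.20252937] [3.14156352e+00 4.40834174e-05 1.58066935e+00]
side [122 136]
scene [234 114]
```

View pics/s8.png

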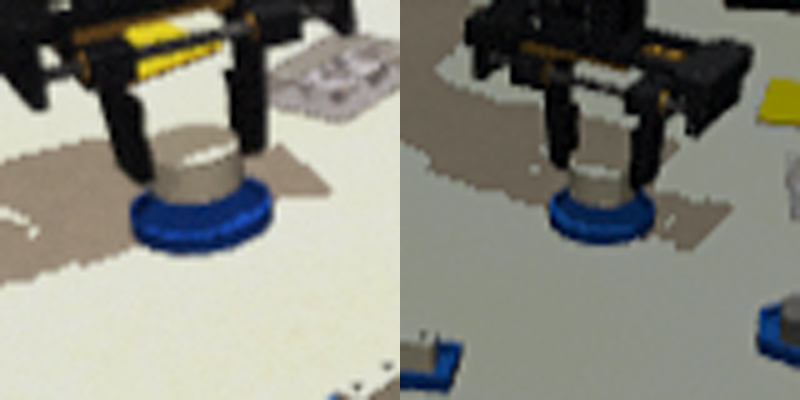

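The cap is centred over the round nest. I'll lower it.

Emit:
carry_out(
  steps=[0,0,0,0,0,-0.007,0.044,0,0,0,0,0,-0.013,0.044,0,0,0,0,0,-0.018,0.044,0,0,0,0,0,-0.0202,0.044,0,0,0,0,0,-0.0202,0.044,0,0,0,0,0,-0.0202,0.044],
)

```text
time_s: 18.6
position: [0.4489, 0.2195, 0.182]
orientation: [-3.141, 0.0, 1.581]
ft_force: [-1.3, -0.3, 4.6]
opening: 0.561
grasp_force: 12.0
```

Emit:
carry_out(
  steps=[0,0,0,0,0,0,0.056,0,0,0,0,0,0,0.062,0,0,0,0,0,0,0.062,0,0,0,0,0,0.02,0.062,0,0,0,0,0,0.05,0.07,0,0,0,0,-0.03,0.08,0.088,0,0,0.02,-0.005,-0.065,0.11,0.088,0,0,0.04,-0.01,-0.1,0.14,0.088,0,0,0.06,-0.015,-0.14,0.16,0.088,0,0,0.08,-0.02,-0.18,0.178,0.088],
)

```text
time_s: 19.6
position: [0.4285, 0.0382, 0.3612]
orientation: [3.14, 0.0, 1.662]
ft_force: [1.5, -0.1, 0.2]
opening: 0.996
grasp_force: 0.0
```

Emit:
carry_out(
  steps=[0,0,0,-0.005,-0.045,0,0.088,0,0,0,-0.01,-0.09,0,0.088,0,0,0,-0.015,-0.13,0,0.088,0,0,0,-0.02,-0.16,0,0.088,0,0,0,-0.02,-0.16,0,0.088,0,0,0,-0.02,-0.16,0,0.088],
)

```text
time_s: 20.2
position: [0.4089, -0.1207, 0.3598]
orientation: [-3.141, -0.0, 1.659]
ft_force: [0.2, -0.4, 0.8]
opening: 0.999
grasp_force: 0.0
```

Run:
```python
from h import *
c=Cam("wrist");s=ctrl.read_state();print(s["position"],s["orientation"])
u=c.proj([[.4095,-.2235,.03]])[0].astype(int)-[45,45];print(u)
crop(c,"w9b",*u,90,90,5)
s=Cam("scene");v=s.proj([[.4495,.2197,.012]])[0].astype(int)-30
a=cv2.resize(s.img[v[1]:v[1]+60,v[0]:v[0]+60,::-1],(300,300),interpolation=cv2.INTER_CUBIC);b=cv2.imread("pics/w9b.png");o=np.zeros((450,750,3),np.uint8);o[:300,450:]=a;o[:450,:450]=b
cv2.imwrite("pics/w9j.png",o)
for p in[(452,400),(447,394),(462,412)]:print("plier",s.ray(np.array(p)/1.5,.008))
print("plier side",Cam("side").ray(np.array([[544,322],[570,322]])/1.5,.008))
```

```text
[ 0.40900753 -0.12003552  0.35985662] [-3.14140659e+00 -4.44788558e-04  1.66076098e+00]
[205 214]
plier [[ 0.77459845 -0.21925329]]
plier [[ 0.76166607 -0.21141609]]
plier [[ 0.79959624 -0.23440228]]
plier side [[ 0.76195492 -0.21118595]
 [ 0.79463763 -0.23336125]]
```

View pics/w9j.png

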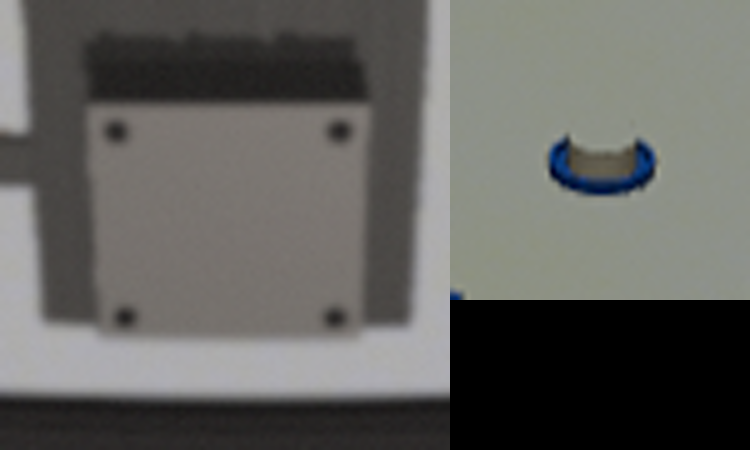

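The cap sits in its nest; its white top blends into the table. The block's holes are at (116,132), (339,131), (335,318) and (125,318).

Run:
```python
from h import *
w=load("w9b.npz");b=w.ray(uncrop([(116,132),(339,131),(335,318),(125,318)],205,214,5),.03)
print(b.round(4),b.mean(0),[np.arctan2(*(b[i]-b[j])[::-1]) for i,j in((1,0),(2,3),(0,3),(1,2))])
```

```text
[[ 0.3815 -0.2002]
 [ 0.4331 -0.1953]
 [ 0.4379 -0.2472]
 [ 0.3861 -0.252 ]] [ 0.40964473 -0.22368926] [np.float64(0.09497413663517859), np.float64(0.09199999358578194), np.float64(1.658910983942711), np.float64(1.6621176295155382)]
```

Emit:
carry_out(
  steps=[0,0,0,0,-0.04,0,0.088,0,0,0,0,-0.08,-0.02,0.088,0,0,0,0.0006,-0.1035,-0.05,0.088,0,0,0,0.0006,-0.1035,-0.085,0.088,0,0,0,0.0006,-0.1035,-0.12,0.088,0,0,0,0.0006,-0.1035,-0.15,0.088,0,0,0,0.0006,-0.1035,-0.168,0.088,0,0,0,0.0006,-0.1035,-0.177,0.088,0,0,0,0.0006,-0.1035,-0.177,0.088,0,0,0,0.0006,-0.1035,-0.177,0.076],
)

```text
time_s: 21.35
position: [0.41, -0.2238, 0.1837]
orientation: [3.141, 0.001, 1.662]
ft_force: [0.4, -0.2, -0.7]
opening: 0.929
grasp_force: 0.0
```

Emit:
carry_out(
  steps=[0,0,0,0,0,0,0.07,0,0,0,0,0,0,0.062,0,0,0,0,0,0,0.06,0,0,0,0,0,0,0.06,0,0,0,0,0,0,0.06],
  newtons=15,
)

```text
time_s: 21.85
position: [0.4098, -0.2241, 0.1837]
orientation: [3.141, 0.001, 1.661]
ft_force: [1.2, 2.2, 6.5]
opening: 0.747
grasp_force: 15.0
```

Emit:
carry_out(
  steps=[0,0,0,0,0,0.02,0.06,0,0,0,0,0,0.05,0.06,0,0,-0.06,0.02,0.005,0.06,0.06,0,0,-0.12,0.06,0.014,0.06,0.06,0,0,-0.18,0.1,0.023,0.06,0.06,0,0,-0.24,0.14,0.033,0.06,0.06,0,0,-0.3,0.18,0.042,0.06,0.06,0,0,-0.362,0.21,0.049,0.06,0.06,0,0,-0.362,0.2255,0.0525,0.06,0.06,0,0,-0.362,0.2255,0.0525,0.045,0.06],
)

```text
time_s: 22.85
position: [0.637, -0.1708, 0.2292]
orientation: [3.137, 0.001, 1.3]
ft_force: [-0.6, -0.6, -0.9]
opening: 0.748
grasp_force: 15.0
```

Emit:
carry_out(
  steps=[0,0,0,0,0,-0.01,0.06,0,0,0,0,0,-0.025,0.06,0,0,0,0,0,-0.025,0.06,0,0,0,0,0,-0.025,0.06],
)

```text
time_s: 23.25
position: [0.635, -0.1717, 0.2031]
orientation: [-3.141, -0.0, 1.298]
ft_force: [-0.1, -0.4, 0.1]
opening: 0.748
grasp_force: 15.0
```

Run:
```python
from h import *
print(ctrl.read_state()["position"],ctrl.read_state()["orientation"])
o=[]
for n in("side","scene"):
    c=Cam(n);u=c.proj([[.635,-.1715,.012]])[0].astype(int)-45;print(n,u);o.append(cv2.resize(c.img[u[1]:u[1]+80,u[0]:u[0]+80,::-1],None,fx=5,fy=5,interpolation=cv2.INTER_CUBIC))
cv2.imwrite("pics/s10.png",np.hstack(o))
```

```text
[ 0.63497775 -0.17174207  0.20311792] [-3.14108642e+00 -6.37916186e-05  1.29842974e+00]
side [263 177]
scene [216 189]
```

View pics/s10.png

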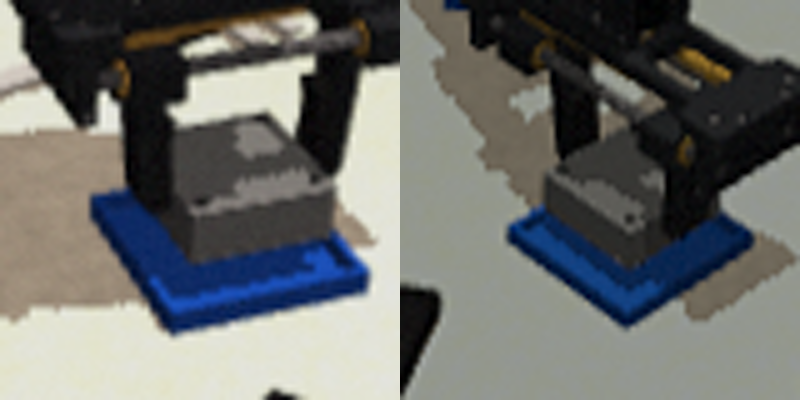

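The block is aligned over the blue square nest. I'll lower it.

Emit:
carry_out(
  steps=[0,0,0,0,0,-0.007,0.06,0,0,0,0,0,-0.013,0.06,0,0,0,0,0,-0.017,0.06,0,0,0,0,0,-0.0198,0.06,0,0,0,0,0,-0.0198,0.06,0,0,0,0,0,-0.0198,0.06],
)

```text
time_s: 23.95
position: [0.635, -0.1714, 0.1836]
orientation: [-3.141, 0.0, 1.299]
ft_force: [-2.7, 1.2, 5.5]
opening: 0.747
grasp_force: 15.0
```

Emit:
carry_out(
  steps=[0,0,0,0,0,0,0.072,0,0,0,0,0,0,0.08,0,0,0,0,0,0,0.08,0,0,0,0,0,0.02,0.08,0,0,0,0,0,0.05,0.08,0,0,0,-0.03,0.02,0.09,0.08,0,0,0,-0.06,0.05,0.12,0.08,0,0,0,-0.09,0.09,0.15,0.08,0,0,0,-0.11,0.13,0.19,0.08,0,0,0,-0.11,0.13,0.22,0.08],
)

```text
time_s: 24.95
position: [0.5234, -0.0394, 0.4033]
orientation: [-3.138, -0.0, 1.3]
ft_force: [0.7, -0.2, 0.9]
opening: 0.911
grasp_force: 0.0
```

Emit:
carry_out(
  steps=[0,0,0,0,0.04,0,0.08,0,0,0,0,0.08,0,0.08,0,0,0,0,0.1,0,0.08,0,0,0,0,0.1,0,0.08,0,0,0,0,0.1,0,0.08],
)

```text
time_s: 25.45
position: [0.5252, 0.0583, 0.4031]
orientation: [3.142, 0.0, 1.299]
ft_force: [0.2, 0.3, -0.4]
opening: 0.907
grasp_force: 0.0
```

Run:
```python
from h import *
o=[]
for n,(u,v) in(("side",(140,140)),("scene",(210,135))):
    c=Cam(n);o.append(cv2.resize(c.img[v:v+135,u:u+200,::-1],(800,540) if 0 else (600,300),interpolation=cv2.INTER_CUBIC))
cv2.imwrite("pics/end.png",np.vstack(o))
```

```text
(no output)
```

View pics/end.png

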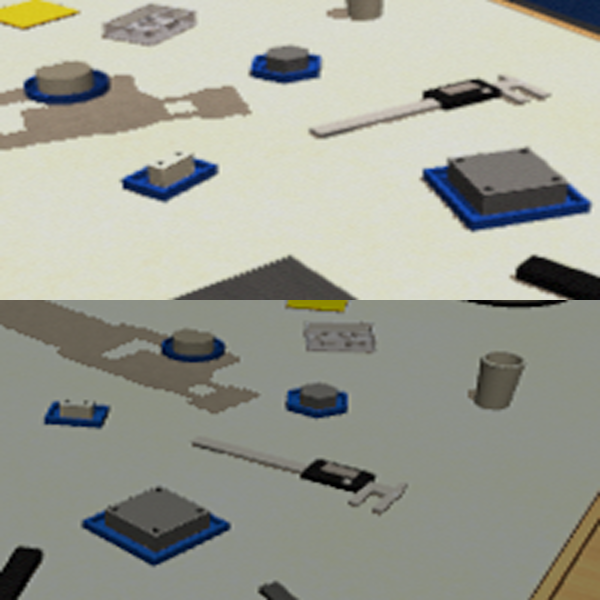

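The final views show all four parts lying flat in their own blue nests, and the caliper still where it was. I'm handing the job in.

```bash
python3 -c "
from station import ctrl
print(ctrl.finish_job())"
```

```text
the job is handed in; nothing more can be done
None
```

I took the stack apart from the top down and set the bar, hexagon, cap and block each flat in its own blue nest. The caliper and the orange look-alike were left alone, and the job was handed in at about 25 s.

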